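# Pin a burger press and hold its lid half open

## Robot

A 6-joint arm with a two-finger parallel gripper is mounted at the origin on a cart in front of the work surface, level with it; the furniture and walls round the work are solid. World frame = base frame: x ahead of the robot, y to its left, z up, the work surface at z = 0. Lengths are in mm, angles in degrees, forces in N, time in s.
With the tool pointing down it reaches from about 350 to 850 mm from the base axis. Payload 8.1 kg.
Tool frame: the origin (TCP) lies midway between the tips of the shut fingers; the grasp point (between the pads) lies 19 mm behind it; z points along the fingers, y is the line along which they close (so a half turn about z gives the same grasp; the last joint's range is limited). The gripper opens to 93 mm and grips with 3 to 60 N. Pads are 15 mm wide; open, the fingers measure 128 mm over their backs; the gripper's body (75 mm by 188 mm) begins 65 mm behind the grasp point.
Start: joints at [61.914, 7.471, 85.268, -0, 87.261, -4.893], TCP at [236.28, 551.522, 218.635] pointing down, gripper open.
Joint ranges: [-169.43, 169.43], [-51.17, 129.36], [1.28, 143.12], [-76.62, 256.62], [0, 156.53], [-152.29, 152.29]. Speed limits (degrees/s): [136.94, 136.94, 159.86, 180, 180, 180].

## Interface

Orientations are given as [roll, pitch, yaw] about the fixed x, y, z axes, in that order (R = Rz(yaw) Ry(pitch) Rx(roll)).
In Python, from plant import arm gives the robot as it stands.
- The arm moves only by the shell command python3 -m jog 'ROWS'. ROWS is a JSON object whose one key "plan" holds a list of rows, each a list of 7 numbers: the shift along the tool's x, y, z in m, then the turn, a rotation vector about the tool's x, y, z in degrees, then the opening, from 0 (shut) to 1 (fully open). A call has 1 to 12 rows; each row is the pose to reach, as a shift and turn from the pose commanded when the call began, along the tool's axes at that moment; what a row does not reach only later rows make up. A row lasts 1/8 s, in which the tool goes at most 62.5 mm and 10.7 degrees, less where a joint would pass 70% of its speed; a pose out of reach is approached as far as the arm can. A call with a gripper value outside its range is refused whole. The fingers move at their own pace and stop on an object; the grip force is fixed at half the most. Time passes only in rows, so rows that repeat a pose let the fingers close. It gives the time, the measured TCP pose, the force, the opening and the grip force at its end, in the units of the state.
- arm.observe(): the state, without advancing time (a new reading comes with each control period).
- arm.snapshot(name): name is "scene" or "top" or "wrist"; returns a dict with "color" (400x640x3 uint8, blue, green, red), "K" (3x3 intrinsics, pixels), "k1" (the pictures are not rectified: a ray, as slopes to the right and down, at radius r is drawn at 1 + k1 r^2 times it, then the intrinsics apply), "position" and "rotation" of the camera in the world; the wrist camera has in their place "tool_from_camera" (4x4, takes a point from camera to tool coordinates, whose origin is the TCP and whose axes are the flange's). Camera axes: x right, y down, z forward; pixel columns grow to the right and rows downward; lengths in mm; the calibration is good to about 2 mm. A picture is of the moment at which its call begins: read the wrist's pose just before it. There is no depth.
- arm.close_job(): hands the job in; it is judged then, once.
The state is a dict: "clock": time; "q": joint angles; "qvel": joint speeds; "joint_torque": joint torques, N m; "tool_pos": TCP position; "tcp_rot": TCP orientation; "wrist_force": force on the tool from outside, world axes, zero at the start; "ft_torque": the same for the moment, N m; "grip_width": opening from 0.0 (shut) to 1.0 (fully open); "grip_force": force on a finger pad.
Only numpy, scipy, OpenCV 4.12 (cv2) and the standard library are available. Lean on these libraries where they do the work, as an engineer would, in place of code of your own. Each camera call takes 0.05 s, during which the arm holds its last target. There are 200 camera calls.

## Task

The burger press has come back from washing up with its lid only resting on the base: push the hinge pin through the hinge knuckles until its head is right up against them. Then raise the lid half open, to 45 degrees, and keep holding it there so that I can lay a paper in; it falls shut if you let go, so finish with the lid still in the gripper. Leave everything else on the worktop where it is.

Things in the scene. Friction and masses are not known exactly. Their poses are not given: they have to be found in the camera images.
- press_base: Lower half of the burger press, dark coated cast aluminium; heavy, does not move. Origin on the worktop under the centre of its round base (136 mm wide). Own z up; own +x points to the hinge, own -x to the side where the lid's handle sticks out. A forming ring, 124 mm wide, top 32 mm above the worktop, stands on it; its lugs and knuckles carry the hinge (see base_hinge, knuckle_end).
- base_hinge (a point): Middle of the hinge: x = 100, y = 0, z = 36 mm in the base's frame. The hinge axis runs level through it along the base's y. Two base knuckles (tubes along y, 24 mm outside, 13 mm bore) span y = -32.5 to -18.5 and +18.5 to +32.5 mm; the lid's knuckle sits between, so three bores line up. Both ends are open.
- knuckle_end (a point): Centre of the mouth of the hinge bore at the end nearer the robot: x = 100, y = -32.5, z = 36 mm in the base's frame. From here the pin is pushed along the base's +y. The end face round it is flat, 24 mm wide; the lugs below it go down to the base, and beside it there is free room for fingers.
- press_lid: Lid of the press, dark coated cast metal, 0.33 to 0.53 kg, loose; starts closed on the ring. Origin in the middle of its knuckle (34 mm long, 13 mm bore), on the hinge axis to a millimetre. Own axes parallel to the base's when closed. Disc 124 mm wide, centre x = -100 mm, top z = 3 mm, normal = own z: the opening angle is the tilt of own z. Pinned, it swings up and falls shut if let go.
- lid_handle (a point): Grip point in the lid's handle: x = -228, y = 0, z = +3 mm in the lid's frame (228 mm from the hinge axis, 39 mm above the worktop when closed). The handle is a straight flat-sided bar along the lid's x, x = -162 to -265 mm, 20 mm wide (y), 14 mm high (z), free on both sides and underneath.
- hinge_pin: Bright steel hinge pin, 0.08 kg, lying level on the worktop to the right of the press. Origin on its axis at the seating face of the head; own x runs along the shank to the tip. Shank 10 mm thick and 74 mm long (x = 0 to 74 mm). Pushed home from either end of the hinge, the seating face rests on a base knuckle's outer face and the tip stands out 9 mm at the far end.
- pin_head (a point): Middle of the pin's head, 13 mm behind the seating face. The head is a flat thumb plate, 26 mm along the pin (x = -26 to 0 mm in its frame), 20 mm wide (own y), 10 mm thick (own z, up as it lies), with a dark thumb recess on top.
- pin_tip (a point): End of the pin's shank, x = 74 mm in its frame; the last 5.5 mm taper from 10 to 5.6 mm thick.
- herb_shaker: Bystander: herb shaker, green cap, 44 mm wide, 120 mm tall. Origin at the centre of its underside.
- spice_jar: Bystander: glass spice jar, green cap, 46 mm wide, 106 mm tall. Origin at the centre of its underside.
- tin: Bystander: food tin, 76 mm wide, 110 mm tall. Origin at the centre of its underside.
- white_pot: Bystander: small white jar with a grey lid, 69 mm wide, 41 mm tall. Origin at the centre of its underside.
- tape_roll: Bystander: roll of brown tape lying flat, 92 mm wide, 48 mm tall. Origin at the centre of its underside.
- peg: Bystander: wooden clothes peg, 15x72x12 mm. Origin at the centre of its underside.
- battery: Bystander: AA battery lying down, 15x50x15 mm. Origin at the centre of its underside.

How it is judged (in metres and radians):
On the way, in this order (a step that is already met when the one before it is completed fails the run):
1. the hinge pin is through all three knuckles, its head up against the knuckle, while the lid is still down (x of hinge_pin in the frame of press_base between 0.096 and 0.104 m and z of hinge_pin in the frame of press_base between 0.032 and 0.04 m and angle between the x axis of hinge_pin and the y axis of press_base, either way round below 0.1 rad and (y of hinge_pin in the frame of press_base between -0.036 and -0.031 m or y of hinge_pin in the frame of press_base between 0.031 and 0.036 m) and distance between press_lid and base_hinge below 0.005 m and angle between the y axis of press_lid and the y axis of press_base, either way round below 0.15 rad and angle between press_lid's own z axis and vertical below 0.2 rad), for 0.3 s.
2. the lid, hung on its pin, stands at 45 degrees (39 to 51) in the gripper (distance between press_lid and base_hinge below 0.005 m and angle between the y axis of press_lid and the y axis of press_base, either way round below 0.15 rad and angle between press_lid's own z axis and vertical between 0.681 and 0.89 rad and contact force between the fingers and press_lid above 0.5 N and height (world z) of lid_handle above 0.15 m), for 0.3 s.
At the end, for the whole second after the job is handed in: The pin is through all three knuckles, its head within 5 mm of a base knuckle (3.5 mm before the lid is raised), the lid's knuckle is on the hinge axis within 5 mm, and the lid stands still at 45 degrees, give or take 6, held by the fingers (over 0.5 N), now and for the second after (all of step 2 and x of hinge_pin in the frame of press_base between 0.096 and 0.104 m and z of hinge_pin in the frame of press_base between 0.032 and 0.04 m and angle between the x axis of hinge_pin and the y axis of press_base, either way round below 0.1 rad and (y of hinge_pin in the frame of press_base between -0.0375 and -0.031 m or y of hinge_pin in the frame of press_base between 0.031 and 0.0375 m) and angular speed of press_lid below 0.15 rad/s and linear speed of press_lid below 0.03 m/s); the arm keeps its last pose, push and grip.
It fails at once if a bystander is moved by more than 20 mm (distance of any of herb_shaker, spice_jar, tin, white_pot, tape_roll, peg, battery from where it was at the start of the episode above 0.02 m).
It also fails if it takes over 64 s, if anything falls off the work surface, if the arm or the gripper's body presses on something with over 40 N, if the wrist force passes 120 N, or if a joint passes its speed limit or range.

## Working session

There is one attempt and no reset: what is moved stays moved. The work goes in short steps, Python scripts to look and compute and a shell command to move; the robot and the scene stay as the last step left them, time stands still between calls to the robot, and variables do not carry over. Pictures are saved under pics/ and viewed, at most 10 in all, crops included, and the job is handed in when it is done.

```bash
ls; mkdir -p pics
cat > h.py <<'E'
import numpy as np, cv2
from scipy.spatial.transform import Rotation as R
from plant import arm
def T_tool():
    s=arm.observe(); T=np.eye(4); T[:3,:3]=R.from_euler('xyz',s['tcp_rot'],degrees=True).as_matrix(); T[:3,3]=s['tool_pos']; return T
def snap(name,fn):
    T=T_tool(); d=arm.snapshot(name); cv2.imwrite(f'pics/{fn}.png',d['color'])
    if name=='wrist':
        C=T@np.array(d['tool_from_camera'])
    else:
        C=np.eye(4); C[:3,:3]=d['rotation']; C[:3,3]=d['position']
    np.savez(f'pics/{fn}.npz',C=C,K=d['K'],k1=d['k1']); return d
def ray(fn,uv):
    z=np.load(f'pics/{fn}.npz'); K=z['K'];k1=float(z['k1'])
    p=cv2.undistortPoints(np.array([[uv]],float),K,np.array([k1,0,0,0.]))[0,0]
    d=z['C'][:3,:3]@np.r_[p,1]; return z['C'][:3,3],d/np.linalg.norm(d)
def onz(fn,uv,h):
    o,d=ray(fn,uv); return o+d*(h-o[2])/d[2]
def proj(fn,P):
    z=np.load(f'pics/{fn}.npz'); Ci=np.linalg.inv(z['C'])
    return cv2.projectPoints(np.atleast_2d(P).astype(float),cv2.Rodrigues(Ci[:3,:3])[0],Ci[:3,3],z['K'],np.array([float(z['k1']),0,0,0]))[0][:,0]
def tri(obs):
    A=np.zeros((3,3));b=np.zeros(3)
    for fn,uv in obs:
        o,d=ray(fn,uv);M=np.eye(3)-np.outer(d,d);A+=M;b+=M@o
    p=np.linalg.solve(A,b)
    return p,[np.linalg.norm(np.cross(ray(f,u)[1],p-ray(f,u)[0])) for f,u in obs]
def crop(fn,x,y,w,h,s,out):
    im=cv2.imread(f'pics/{fn}.png')[y:y+h,x:x+w]; cv2.imwrite(f'pics/{out}.png',cv2.resize(im,None,fx=s,fy=s,interpolation=cv2.INTER_CUBIC))
E
python3 - <<'E'
from h import *
for n in ('scene','top'):
    d=snap(n,n+'0'); print(n,d['position'],d['K'][0][0],d['k1'])
d=snap('wrist','w0'); print(d['tool_from_camera']); print(arm.observe())
a=cv2.imread('pics/scene0.png');b=cv2.imread('pics/top0.png')
cv2.imwrite('pics/both.png',cv2.resize(np.vstack([a,b]),(480,600)))
E
```

```text
pics
scene [-519.46737603  597.77892253  795.5222063 ] 472.22720236664753 -0.1274646800261189
top [ 300.56173494  -38.5371253  1054.58733816] 397.4764930709964 -0.06462621040397369
[[ 7.60594990e-04 -9.52724985e-01 -3.03833052e-01  8.45634542e+01]
 [ 9.99999704e-01  6.89022369e-04  3.42773564e-04 -9.70254372e-01]
 [-1.17221170e-04 -3.03833223e-01  9.52725227e-01 -1.66431792e+02]
 [ 0.00000000e+00  0.00000000e+00  0.00000000e+00  1.00000000e+00]]
{'clock': 0.15, 'q': array([ 6.19131689e+01,  7.50652062e+00,  8.53124146e+01, -3.99076239e-04,
        8.72615434e+01, -4.89334445e+00]), 'qvel': array([ 0.0100738 , -0.10857167, -0.11117801,  0.00500315,  0.064507  ,
       -0.00728575]), 'joint_torque': array([ 1.38914274e-03, -5.60466957e+01, -4.92339849e+01,  7.69175473e-02,
        3.05018364e-02, -1.35651618e-05]), 'tool_pos': array([236.08833012, 551.1422244 , 217.83859391]), 'tcp_rot': array([-1.79919781e+02, -6.46777780e-03,  1.56806528e+02]), 'wrist_force': array([-0.60577916,  0.8439059 , -0.83432368]), 'ft_torque': array([-0.05778965,  0.021875  ,  0.00312612]), 'grip_force': 0.0, 'grip_width': 1.0015399314941626}
```

View pics/top0.png

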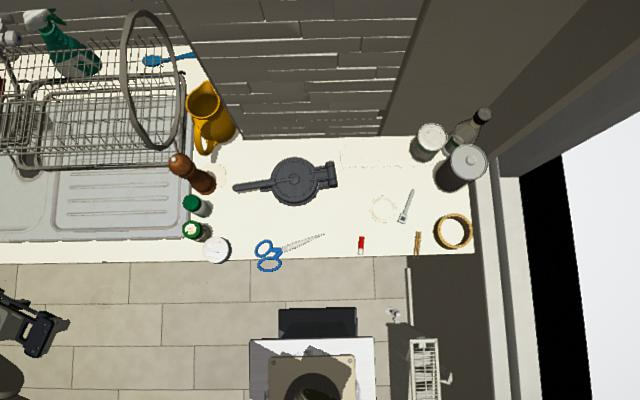

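View pics/scene0.png

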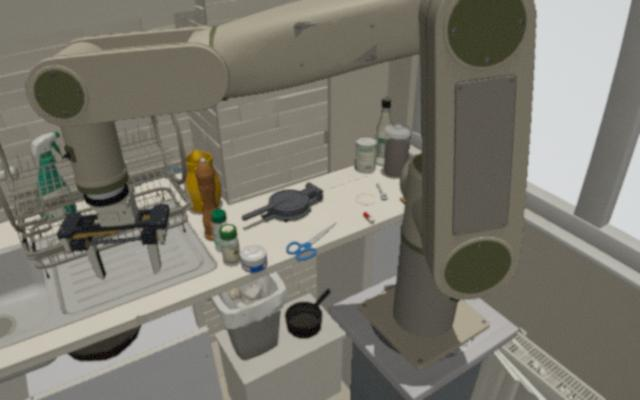

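The top view shows the press handle end near (234,187), disc at (294,182), hinge near (327,176), and the pin from (402,220) to (412,190), with its head towards the robot. The scene view agrees. Next I'll enlarge these two.

Run:
```python
from h import *
crop('top0',225,145,200,90,4,'c1')
for n,p,z in (('handle end',(234,187),39),('disc',(294,182),39),('hinge',(327,176),48),('pin head',(402,218),10),('tip',(412,190),5)):
    print(n,onz('top0',p,z).round(1))
```

```text
handle end [ -715.  -1054.1    39. ]
disc [ -715.  -1054.1    39. ]
hinge [ -706.  -1045.1    48. ]
pin head [ -744.  -1083.1    10. ]
tip [ -749.  -1088.1     5. ]
```

View pics/c1.png

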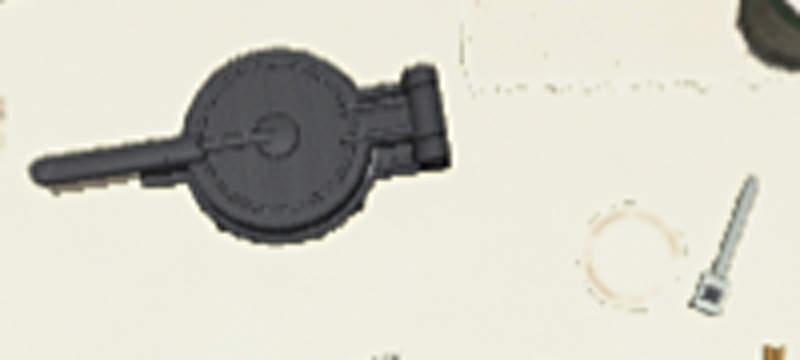

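Crop: pin head centre (711,293) and tip (752,178), hinge barrel from (418,68) to (434,166), handle end (35,172). All rays came out the same, so the camera rotation is probably given as rpy. I'll fix that.

```bash
sed -i "s/C\[:3,:3\]=d\['rotation'\]/r=np.array(d['rotation']); C[:3,:3]=r if r.shape==(3,3) else R.from_euler('xyz',r,degrees=True).as_matrix()/" h.py
python3 - <<'E'
from h import *
for n in ('scene','top'):
    d=snap(n,n+'0'); print(d['rotation'])
f=lambda u,v:(225+u/4-.375,145+v/4-.375)
for n,p,z in (('handle end',f(35,172),39),('disc',f(277,135),39),('hinge far',f(418,68),48),('hinge near',f(434,166),48),('pin head',f(711,293),10),('tip',f(752,178),5)):
    print(n,p,onz('top0',p,z).round(1))
print(arm.observe()['tcp_rot'])
E
```

```text
[-121.48559235    0.56519612 -122.2711859 ]
[-168.88348947    0.33921263  -91.54469759]
handle end (233.375, 187.625) [542.1 195.6  39. ]
disc (293.875, 178.375) [562.5  35.7  39. ]
hinge far (329.125, 161.625) [603.  -58.4  48. ]
hinge near (333.125, 186.125) [536.5 -66.7  48. ]
pin head (402.375, 217.875) [ 453.6 -249.2   10. ]
tip (412.625, 189.125) [ 532.3 -283.3    5. ]
[-1.79950977e+02 -2.97327955e-03  1.56805671e+02]
```

```bash
cat >> h.py <<'E'
def go(p=None,rpy=None):
    "shift (tool axes, m) and turn (deg) from the measured pose to the target"
    T=T_tool(); p=T[:3,3] if p is None else np.array(p,float)
    Rt=T[:3,:3] if rpy is None else R.from_euler('xyz',rpy,degrees=True).as_matrix()
    print((T[:3,:3].T@(p-T[:3,3])/1000).round(4), R.from_matrix(T[:3,:3].T@Rt).as_rotvec(degrees=True).round(2))
E
python3 -c "
from h import *
go([420,150,260],[180,0,156.8]); go([440,-190,260],[180,0,156.8])"
```

```text
[-0.327  -0.2965 -0.0416] [-0.05 -0.    0.01]
[-0.4793 -0.6011 -0.0414] [-0.05 -0.    0.01]
```

```bash
python3 -m jog '{"plan":[[-0.05,-0.045,-0.04,0,0,0,0.6],[-0.1,-0.09,-0.04,0,0,0,0.6],[-0.15,-0.135,-0.04,0,0,0,0.6],[-0.19,-0.175,-0.04,0,0,0,0.6],[-0.23,-0.215,-0.04,0,0,0,0.6],[-0.27,-0.25,-0.04,0,0,0,0.6],[-0.3,-0.28,-0.04,0,0,0,0.6],[-0.33,-0.32,-0.04,0,0,0,0.6],[-0.36,-0.37,-0.04,0,0,0,0.6],[-0.39,-0.42,-0.04,0,0,0,0.6],[-0.42,-0.47,-0.04,0,0,0,0.6],[-0.44,-0.52,-0.04,0,0,0,0.6]]}'
python3 -c "
from h import *
s=arm.observe();print(s['q'].round(1));go([440,-190,260],[180,0,156.8])"
```

```text
clock: 1.75
tool_pos: [435.9, -101.8, 258.7]
tcp_rot: [180.0, 0.0, 156.8]
wrist_force: [1.0, -0.6, 0.3]
grip_width: 0.601
grip_force: 0.0
[-19.7 -17.6 104.7   0.   92.8 -86.5]
[-0.0386 -0.0794 -0.0013] [ 0.    0.03 -0.01]
```

```bash
python3 -m jog '{"plan":[[0,0,0,0,0,0,0.6]]}' >/dev/null; python3 -c "
from h import *
d=snap('wrist','w1')"; python3 -m jog '{"plan":[[-0.02,-0.05,0,0,0,0,0.6],[-0.04,-0.1,0,0,0,0,0.6],[-0.04,-0.1,0,0,0,0,0.6],[-0.04,-0.1,0,0,0,0,0.6]]}'
python3 -c "
from h import *
d=snap('wrist','w2'); print(d['K'])
a=cv2.imread('pics/w1.png');b=cv2.imread('pics/w2.png')
cv2.imwrite('pics/w12.png',cv2.resize(np.vstack([a[:300],b[:300]]),(640,600)))"
```

```text
clock: 2.42
tool_pos: [433.6, -206.1, 258.5]
tcp_rot: [180.0, -0.0, 156.9]
wrist_force: [0.7, 0.4, -0.4]
grip_width: 0.6
grip_force: 0.0
[[295.68817599   0.         321.8937639 ]
 [  0.         295.68817599 198.84341576]
 [  0.           0.           1.        ]]
```

View pics/w12.png

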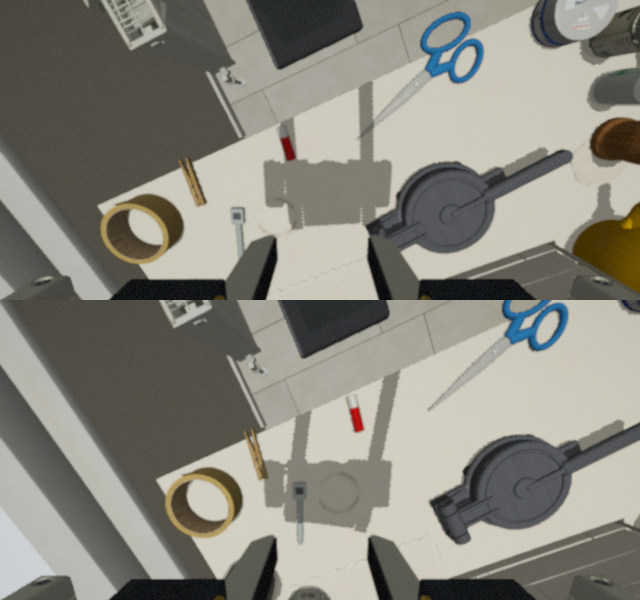

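Lower half (w2): pin head at (299,190), tip at (300,242), hinge barrel around (440–465, 200–240). Upper half (w1): head at (238,215), with the hinge half hidden by a finger. I'll enlarge w2.

```bash
python3 -c "
from h import *
a=cv2.imread('pics/w2.png')
r=lambda x,y,w,h:cv2.resize(a[y:y+h,x:x+w],None,fx=6,fy=6,interpolation=cv2.INTER_CUBIC)
cv2.imwrite('pics/c2.png',np.hstack([r(278,175,45,80),r(420,185,80,80)]))"
```

```text
(no output)
```

View pics/c2.png

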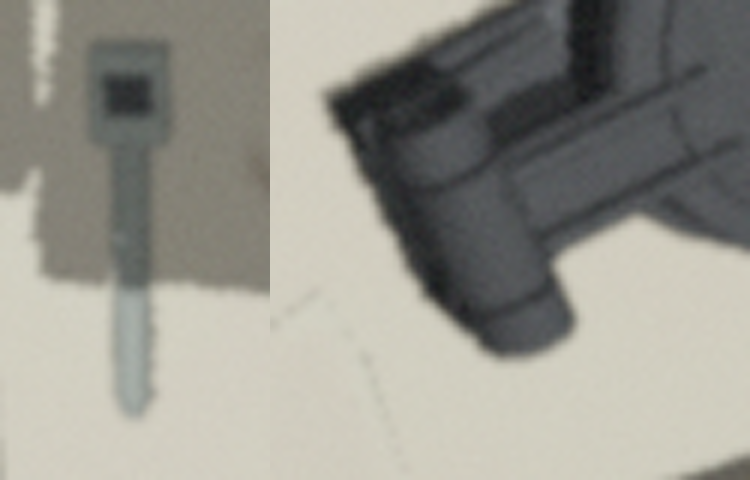

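Crop: recess centre (128,95), seat (131,145), tip (132,415); the barrel's near end is dark, around (400,110), and its far end is near (530,335). Now I'll triangulate the pin and overlay the barrel model.

Run:
```python
from h import *
g=lambda u,v:(278+u/6-.42,175+v/6-.42)
f=lambda u,v:(225+u/4-.375,145+v/4-.375)
print('head',tri([('w2',g(128,95)),('top0',f(711,293))]), onz('w2',g(128,95),10), onz('w2',g(131,145),10))
print('tip',tri([('w2',g(132,415)),('top0',f(752,178))]),onz('w2',g(132,415),5))
print('w1 head',onz('w1',(238,215),10))
k=lambda u,v:(420+(u-270)/6-.42,185+v/6-.42)
for u in [(330,95),(500,350),(490,130),(575,320),(530,335)]: print('hinge',u,k(*u),onz('w2',k(*u),48).round(1),onz('w2',k(*u),36).round(1))
def model(x,y,yaw):
    c,s=np.cos(np.radians(yaw)),np.sin(np.radians(yaw)); By=np.array([c,s,0]);Bx=np.array([s,-c,0]);h=np.array([x,y,36.])
    t=np.linspace(0,2*np.pi,40); L=[]
    for yy in (-32.5,-18.5,18.5,32.5): L.append(np.array([h+By*yy+12*np.cos(a)*Bx+12*np.sin(a)*np.array([0,0,1]) for a in t]))
    L.append(np.array([h-100*Bx+62*np.cos(a)*Bx+62*np.sin(a)*By+[0,0,3] for a in t]))
    L.append(np.array([h+Bx*a+By*b+[0,0,10] for a,b in((-162,-10),(-265,-10),(-265,10),(-162,10))]))
    return L
def draw(fn,x,y,w,hh,s,prm):
    im=cv2.resize(cv2.imread(f'pics/{fn}.png')[y:y+hh,x:x+w],None,fx=s,fy=s,interpolation=cv2.INTER_CUBIC)
    for l in model(*prm):
        p=((proj(fn,l)-[x,y]+.5)*s-.5).astype(int); cv2.polylines(im,[p],False,(0,255,255),1)
    return im
prm=(570,-63,6.2)
a=draw('top0',228,150,120,65,6,prm);b=draw('w2',420,170,144,66,5,prm)
cv2.imwrite('pics/c3.png',np.vstack([a[:,:720],b[:300]]))
cv2.imwrite('pics/c3.png',np.vstack([a[:300],b[:300]]))
```

```text
head (array([ 456.92009003, -254.3114909 ,  -11.24454275]), [np.float64(0.8253971692714523), np.float64(0.8253971692715177)]) [ 452.1556615  -251.18085301   10.        ] [ 464.06513562 -255.78935577   10.        ]
tip (array([ 530.95271521, -283.98139741,    9.80513616]), [np.float64(1.7951756762177316), np.float64(1.7951756762178075)]) [ 532.80933488 -287.10264218    5.        ]
w1 head [ 452.02168496 -248.25926385   10.        ]
hinge (330, 95) (429.58, 200.41333333333336) [524.7 -89.1  48. ] [530.  -86.4  36. ]
hinge (500, 350) (457.9133333333333, 242.91333333333336) [600.3 -71.   48. ] [608.1 -67.7  36. ]
hinge (490, 130) (456.24666666666667, 206.24666666666667) [546.6 -58.6  48. ] [552.7 -55.   36. ]
hinge (575, 320) (470.4133333333333, 237.91333333333336) [599.6 -53.1  48. ] [607.4 -49.2  36. ]
hinge (530, 335) (462.9133333333333, 240.41333333333336) [599.3 -63.6  48. ] [607.1 -60.1  36. ]
```

View pics/c3.png

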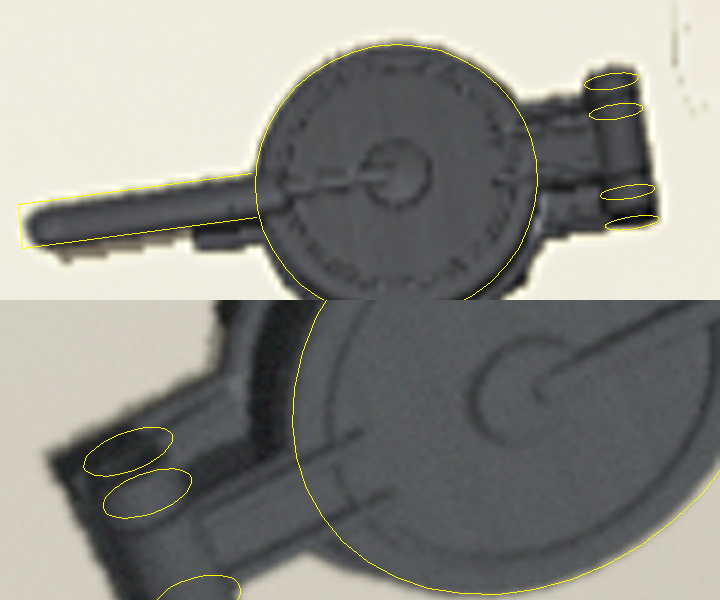

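The overlay shows the model (570,-63, yaw 6.2°) fits the top view within about 3 mm. In w2 the barrel sits a few mm further out (-y). I'll refine that when the pin is in hand. First I'll go over the pin.

```bash
python3 -c "
from h import *
go([451,-249.8,70],[180,0,156.2])"
```

```text
[-0.0332 -0.0338  0.1886] [ 0.04 -0.01  0.7 ]
```

```bash
python3 -m jog '{"plan":[[-0.01,-0.01,0.05,0,0,0.7,0.6],[-0.02,-0.02,0.1,0,0,0.7,0.6],[-0.033,-0.034,0.15,0,0,0.7,0.6],[-0.0332,-0.0338,0.1886,0,0,0.7,0.6],[-0.0332,-0.0338,0.1886,0,0,0.7,0.6],[-0.0332,-0.0338,0.1886,0,0,0.7,0.6]]}'
python3 -c "
from h import *
snap('wrist','w3'); print(arm.observe()['tool_pos'],arm.observe()['tcp_rot'])
crop('w3',220,150,200,150,4,'c4'); print(proj('w3',[[452.5,-250.5,10],[532.5,-286,5]]))"
```

```text
clock: 3.22
tool_pos: [451.7, -251.1, 71.9]
tcp_rot: [-180.0, 0.1, 156.2]
wrist_force: [-0.3, 0.6, 0.9]
grip_width: 0.597
grip_force: 0.0
[ 452.20276781 -251.67042251   72.59696817] [-179.96769438    0.20175349  156.17812574]
[[324.00317802 212.90237464]
 [323.48657852 299.51158505]]
```

View pics/c4.png

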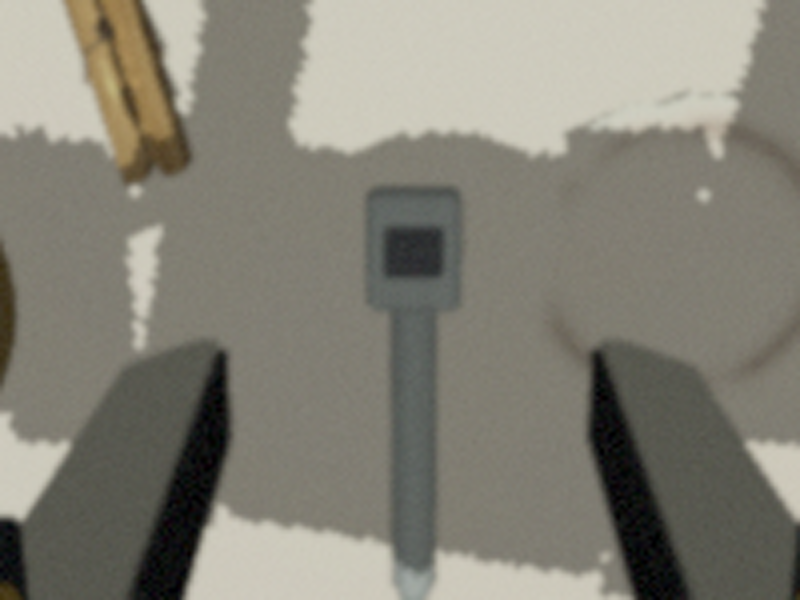

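The pin's recess is at (413,252) in the crop, i.e. (322.9,212.6) against (324,212.9) predicted, and it is centred between the fingers. Going down.

```bash
python3 -c "
from h import *
go([451,-250.3,3],[180,0,156])"
```

```text
[0.0019 0.0008 0.0696] [-0.03  0.2   0.18]
```

```bash
python3 -m jog '{"plan":[[0.0016,0.0008,0.03,0,0,0,0.6],[0.0016,0.0008,0.055,0,0,0,0.6],[0.0016,0.0008,0.066,0,0,0,0.6],[0.0016,0.0008,0.066,0,0,0,0.6],[0.0016,0.0008,0.066,0,0,0,0.6]]}'; python3 -c "
from h import *
print(arm.observe()['qvel'].round(2));go([451,-250.3,3],[180,0,156])"
```

```text
clock: 3.9
tool_pos: [450.5, -250.9, 5.7]
tcp_rot: [-180.0, 0.1, 156.1]
wrist_force: [0.0, 0.6, 0.8]
grip_width: 0.597
grip_force: 0.0
[-0.17 -0.    0.13  0.04 -0.16 -0.06]
[-0.0002  0.0007  0.0027] [-0.03  0.14  0.11]
```

Close, then lift to see how it sits.

```bash
python3 -m jog '{"plan":[[0,0,0.0025,0,0,0,0.6],[0,0,0.0025,0,0,0,0],[0,0,0.0025,0,0,0,0],[0,0,0.0025,0,0,0,0],[0,0,0.0025,0,0,0,0],[0,0,0.0025,0,0,0,0],[0,0,0.0025,0,0,0,0]]}'
```

```text
clock: 4.78
tool_pos: [449.4, -250.1, 1.5]
tcp_rot: [180.0, -0.0, 156.1]
wrist_force: [0.0, -0.2, -0.1]
grip_width: 0.208
grip_force: 30.0
```

```bash
python3 -c "
from h import *
go([424,-81,85],[180,0,186.5])"
```

```text
[ 0.0917  0.1444 -0.0835] [  0.    -0.   -30.39]
```

```bash
python3 -m jog '{"plan":[[0,0,-0.05,0,0,0,0],[0,0,-0.0835,0,0,0,0],[0.02,0.035,-0.0835,0,0,-8,0],[0.04,0.07,-0.0835,0,0,-16,0],[0.065,0.11,-0.0835,0,0,-24,0],[0.0917,0.1444,-0.0835,0,0,-30.4,0],[0.0917,0.1444,-0.0835,0,0,-30.4,0],[0.0917,0.1444,-0.0835,0,0,-30.4,0],[0.0917,0.1444,-0.0835,0,0,-30.4,0]]}'
python3 -c "
from h import *
snap('wrist','w4'); s=arm.observe();print(s['tool_pos'],s['tcp_rot'],s['q'].round(1))
crop('w4',240,190,160,120,5,'c5')"
```

```text
clock: 5.9
tool_pos: [424.3, -81.9, 85.2]
tcp_rot: [-180.0, 0.0, -173.6]
wrist_force: [0.0, 0.3, -0.3]
grip_width: 0.214
grip_force: 30.0
[424.23720572 -81.90436001  85.10498479] [-1.79987738e+02  1.56795557e-03 -1.73592152e+02] [ -17.7  -13.3  119.6   -0.    73.7 -114.1]
```

View pics/c5.png

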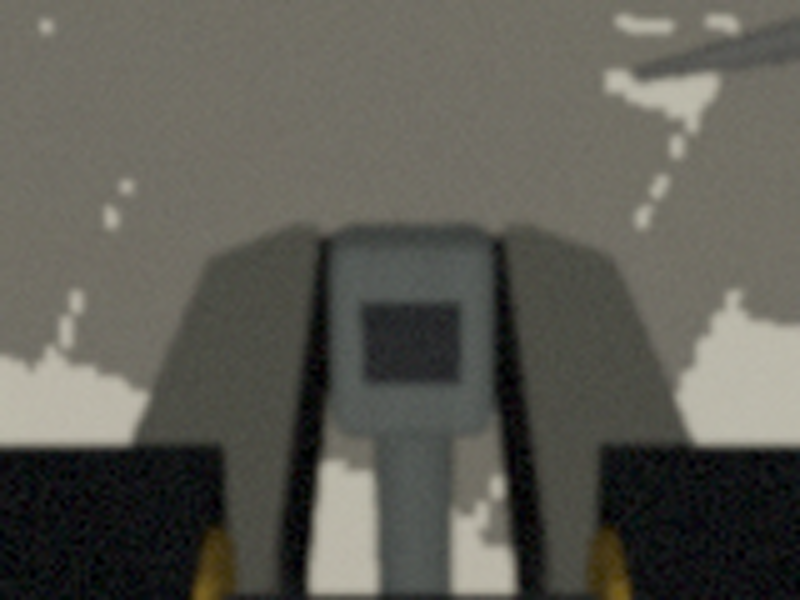

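Recess at (412,343) and seat at (413,435), pin straight between the pads; the tip is hidden by the gripper body. I'll view the hinge from two places, left and right of it, keeping this tool orientation so that calibration bias cancels.

```bash
python3 -c "
from h import *
go([520,-130,190],[180,0,186.5]);go([520,-10,190],[180,0,186.5])
c=lambda u,v:(240+u/5-.4,190+v/5-.4)
T=T_tool()
for p in (c(412,343),c(413,435)): print((T[:3,:3].T@(onz('w4',p,94)-T[:3,3])).round(1))"
```

```text
[-0.0898 -0.0585 -0.1049] [-0.01  0.   -0.09]
[-0.1032  0.0607 -0.1049] [-0.01  0.   -0.09]
[-2.4 -1.  -8.9]
[-15.   -0.8  -8.9]
```

```bash
python3 -m jog '{"plan":[[0,0,-0.05,0,0,0,0],[-0.03,-0.02,-0.1049,0,0,0,0],[-0.0898,-0.0585,-0.1049,0,0,0,0],[-0.0898,-0.0585,-0.1049,0,0,0,0],[-0.0898,-0.0585,-0.1049,0,0,0,0],[-0.0898,-0.0585,-0.1049,0,0,0,0]]}' >/dev/null
python3 -c "
from h import *
snap('wrist','w5'); s=arm.observe();print(s['tool_pos'],s['tcp_rot'])"
python3 -m jog '{"plan":[[-0.003,0.06,0,0,0,0,0],[-0.0134,0.1192,0,0,0,0,0],[-0.0134,0.1192,0,0,0,0,0],[-0.0134,0.1192,0,0,0,0,0],[-0.0134,0.1192,0,0,0,0,0]]}' >/dev/null
python3 -c "
from h import *
snap('wrist','w6'); s=arm.observe();print(s['tool_pos'],s['tcp_rot'])
P=np.array([538,-67,36]);pp=[]
im=[]
for f in ('w5','w6'):
    p=proj(f,P)[0]; print(p); x,y=int(p[0])-55,int(p[1])-50; x=max(x,0); print(x,y)
    im.append(cv2.resize(cv2.imread(f'pics/{f}.png')[y:y+120,x:x+80+30],None,fx=3.6,fy=3.6,interpolation=cv2.INTER_CUBIC))
cv2.imwrite('pics/c6.png',np.hstack(im))"
```

```text
[ 518.97973347 -128.61912964  190.04216179] [ 1.79992556e+02 -4.89301291e-03 -1.73499373e+02]
[519.54989693 -10.150123   190.10329297] [-1.79982052e+02  1.55942691e-02 -1.73584795e+02]
[374.43349172 206.41768251]
319 156
[271.09036299 194.41782541]
216 144
```

View pics/c6.png

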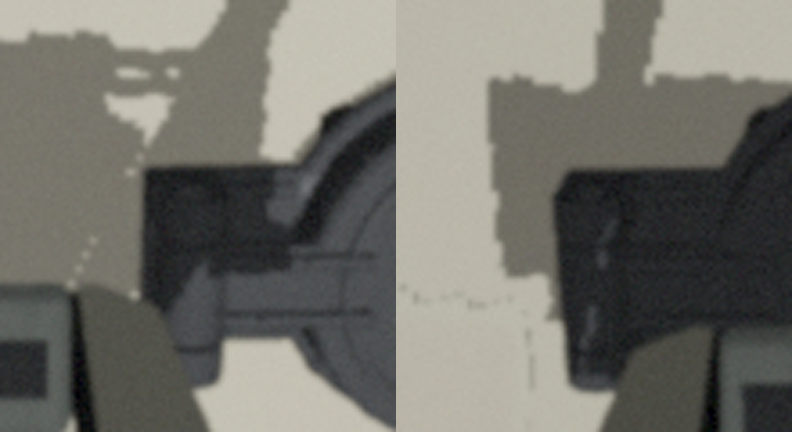

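Left half (w5): barrel right edge x≈220 over rows 345–380, far end at row 387. Right half (w6): barrel left edge from (557,200) to (572,385), far end at (590,388). From these two tangents I'll fit the hinge's lateral position, height and yaw.

```bash
cat > fit.py <<'E'
from h import *
from scipy.optimize import least_squares
a=lambda u,v:('w5',(319+u/3.6-.36,156+v/3.6-.36))
b=lambda u,v:('w6',(216+(u-396)/3.6-.36,144+v/3.6-.36))
tan=[(a(220,345),1),(a(220,375),1),(b(557.5,200),-1),(b(562,270),-1),(b(572,380),-1)]
def dist(o,d,c,By):
    n=np.cross(d,By); n/=np.linalg.norm(n); return n@(c-o)
def res(p,zfix=None):
    y,z,w=p if zfix is None else (p[0],zfix,p[1]); w=np.radians(w)
    By=np.array([np.cos(w),np.sin(w),0]); c=np.array([570,y,z])
    r=[]
    for (f,uv),s in tan:
        o,d=ray(f,uv); r.append(abs(dist(o,d,c,By))-12)
    return r
for s in (least_squares(res,[-66,36,6.5]),least_squares(lambda p:res(p,36.),[-66,6.5])): print(s.x.round(2),np.round(s.fun,2))
print('far end',onz(*a(195,387),48).round(1),onz(*b(590,388),48).round(1))
print('near end z36/48',onz(*b(590,172),36).round(1),onz(*a(180,168),36).round(1))
E
python3 fit.py
```

```text
[-64.8   28.75   7.42] [-0.24  0.24 -0.19  0.24 -0.05]
[-63.98   5.43] [-1.7  -0.86 -0.06 -0.44 -2.05]
far end [603.9 -59.9  48. ] [603.4 -62.8  48. ]
near end z36/48 [534.7 -69.   36. ] [533.9 -74.4  36. ]
```

Fit: hinge axis at y≈-64 (x=570), yaw 5.4–7.4°, far end giving x≈571. Height came out 29–36, which is a weak baseline, so I take the stated 36. The wrist bias seen on the pin itself is +0.9 mm, so I use (571,-63.5), yaw 6.3°. That agrees with the top view.

```bash
python3 -c "
from h import *
go([432.8,-78.7,100],[180,0,186.3]);go([432.8,-78.7,32.5],[180,0,186.3])"
```

```text
[ 0.0939 -0.0584  0.0901] [-0.02  0.02  0.12]
[ 0.0939 -0.0584  0.1576] [-0.02  0.02  0.12]
```

```bash
python3 -m jog '{"plan":[[0.05,-0.03,0,0,0,0,0],[0.0939,-0.0584,0.04,0,0,0.1,0],[0.0939,-0.0584,0.09,0,0,0.1,0],[0.0939,-0.0584,0.13,0,0,0.1,0],[0.0939,-0.0584,0.1576,0,0,0.1,0],[0.0939,-0.0584,0.1576,0,0,0.1,0],[0.0939,-0.0584,0.1576,0,0,0.1,0],[0.0939,-0.0584,0.1576,0,0,0.1,0]]}'
python3 -c "
from h import *
s=arm.observe();print(s['tool_pos'],s['qvel'].round(2));go([432.8,-78.7,32.5],[180,0,186.3])
snap('scene','s2');snap('top','t2')
im=[]
for f,P,s in (('s2',[520,-70,36],6),('t2',[520,-70,36],6)):
    p=proj(f,P)[0];print(p);x,y=int(p[0])-30,int(p[1])-40
    im.append(cv2.resize(cv2.imread(f'pics/{f}.png')[y:y+80,x:x+64],None,fx=s,fy=s,interpolation=cv2.INTER_CUBIC))
cv2.imwrite('pics/c7.png',np.hstack(im))"
```

```text
clock: 8.43
tool_pos: [434.4, -78.3, 34.1]
tcp_rot: [-179.9, 0.2, -173.6]
wrist_force: [1.1, 0.1, -1.0]
grip_width: 0.212
grip_force: 30.0
[434.43642603 -78.28888127  34.09804258] [ 0.12  0.12  0.35  0.06 -0.25  0.04]
[ 0.0017 -0.0002  0.0016] [-0.07  0.16  0.09]
[324.8213536  195.25525221]
[334.47753076 193.26925516]
```

View pics/c7.png

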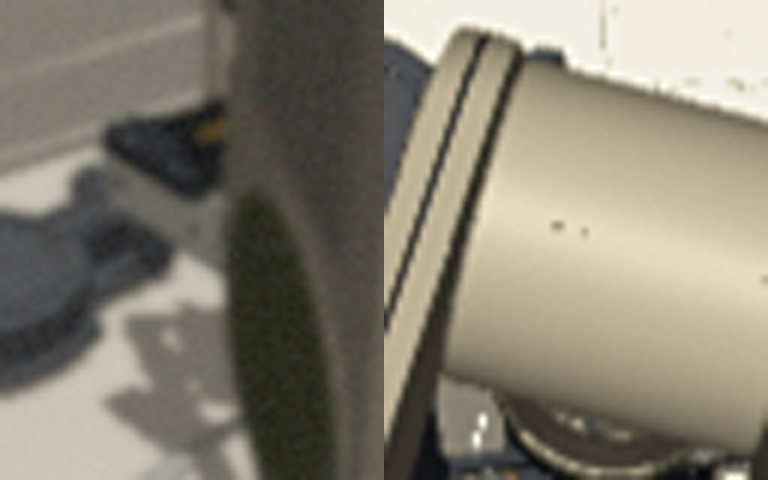

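The arm hides the tip in both outside views, and the picture budget is now used up, so I'll insert by force and numbers. Advance in small steps.

```bash
python3 -m jog '{"plan":[[0.0017,0,0.0016,0,0.1,0,0],[-0.005,0,0.0016,0,0.1,0,0],[-0.01,0,0.0016,0,0.1,0,0],[-0.015,0,0.0016,0,0.1,0,0],[-0.02,0,0.0016,0,0.1,0,0],[-0.024,0,0.0016,0,0.1,0,0],[-0.024,0,0.0016,0,0.1,0,0]]}'
cat > st.py <<'E'
from h import *
s=arm.observe(); p=s['tool_pos']; b=np.array([np.cos(np.radians(6.3)),np.sin(np.radians(6.3)),0]); x=np.array([b[1],-b[0],0]); d=p-[571,-63.5,32.5]
print('s %.1f lat(bx) %.1f z %.1f tip s %.1f seat s %.1f'%(d@b,d@x,d[2],d@b+89,d@b+15)); print('F tool',(T_tool()[:3,:3].T@s['wrist_force']).round(1),'T',s['ft_torque'].round(2),s['tcp_rot'].round(2),s['clock'])
E
python3 st.py
```

```text
clock: 9.4
tool_pos: [457.1, -75.3, 30.8]
tcp_rot: [-180.0, -0.1, -173.6]
wrist_force: [-1.3, -3.2, 0.5]
grip_width: 0.21
grip_force: 30.0
s -114.5 lat(bx) -0.8 z -1.7 tip s -25.5 seat s -99.5
F tool [ 1.6 -3.  -0.5] T [-0.4   0.12 -0.24] [-1.7997e+02 -1.1000e-01 -1.7360e+02] 9.4
```

```bash
python3 -m jog '{"plan":[[0,-0.0012,-0.0012,0,0,0,0],[-0.005,-0.0012,-0.0012,0,0,0,0],[-0.01,-0.0012,-0.0012,0,0,0,0],[-0.015,-0.0012,-0.0012,0,0,0,0],[-0.015,-0.0012,-0.0012,0,0,0,0],[-0.015,-0.0012,-0.0012,0,0,0,0]]}'
python3 st.py
```

```text
clock: 10.15
tool_pos: [472.1, -74.5, 32.0]
tcp_rot: [-180.0, -0.1, -173.6]
wrist_force: [0.6, -1.1, -0.2]
grip_width: 0.211
grip_force: 30.0
s -99.5 lat(bx) 0.1 z -0.5 tip s -10.5 seat s -84.5
F tool [-0.5 -1.2  0.2] T [-0.12 -0.15 -0.07] [-1.8000e+02 -8.0000e-02 -1.7359e+02] 10.15
```

```bash
python3 -m jog '{"plan":[[-0.005,-0.0005,-0.0003,0,0,0,0],[-0.01,-0.0005,-0.0003,0,0,0,0],[-0.015,-0.0005,-0.0003,0,0,0,0],[-0.02,-0.0005,-0.0003,0,0,0,0],[-0.02,-0.0005,-0.0003,0,0,0,0],[-0.02,-0.0005,-0.0003,0,0,0,0]]}'
python3 st.py
```

```text
clock: 10.9
tool_pos: [491.7, -72.7, 32.1]
tcp_rot: [180.0, -0.1, -173.6]
wrist_force: [0.2, -0.5, -1.2]
grip_width: 0.212
grip_force: 30.0
s -79.9 lat(bx) 0.5 z -0.4 tip s 9.1 seat s -64.9
F tool [-0.2 -0.6  1.2] T [0.01 0.05 0.01] [ 1.7999e+02 -1.2000e-01 -1.7359e+02] 10.9
```

```bash
python3 -m jog '{"plan":[[-0.005,-0.0002,0,0,0,0,0],[-0.01,-0.0002,0,0,0,0,0],[-0.015,-0.0002,0,0,0,0,0],[-0.02,-0.0002,0,0,0,0,0],[-0.025,-0.0002,0,0,0,0,0],[-0.025,-0.0002,0,0,0,0,0]]}'
python3 st.py
```

```text
clock: 11.65
tool_pos: [517.1, -70.1, 32.2]
tcp_rot: [-180.0, -0.1, -173.6]
wrist_force: [0.1, -0.3, -0.8]
grip_width: 0.211
grip_force: 30.0
s -54.3 lat(bx) 0.7 z -0.3 tip s 34.7 seat s -39.3
F tool [-0.1 -0.3  0.8] T [0.04 0.05 0.07] [-1.8000e+02 -9.0000e-02 -1.7358e+02] 11.65
```

```bash
python3 -m jog '{"plan":[[-0.002,0,0,0,0,0,0],[-0.004,0,0,0,0,0,0],[-0.006,0,0,0,0,0,0],[-0.007,0,0,0,0,0,0],[-0.007,0,0,0,0,0,0]]}'
python3 st.py
```

```text
clock: 12.28
tool_pos: [523.7, -69.4, 32.1]
tcp_rot: [180.0, -0.1, -173.6]
wrist_force: [-0.4, 0.2, -1.3]
grip_width: 0.209
grip_force: 30.0
s -47.7 lat(bx) 0.7 z -0.4 tip s 41.3 seat s -32.7
F tool [0.3 0.2 1.3] T [ 0.01 -0.   -0.03] [ 1.8000e+02 -1.0000e-01 -1.7359e+02] 12.275
```

```bash
python3 -m jog '{"plan":[[-0.0015,0,0,0,0,0,0],[-0.003,0,0,0,0,0,0],[-0.003,0,0,0,0,0,0]]}'
python3 st.py
```

```text
clock: 12.65
tool_pos: [524.9, -69.2, 31.5]
tcp_rot: [180.0, -0.3, -173.6]
wrist_force: [-6.9, -0.9, 2.7]
grip_width: 0.212
grip_force: 30.0
s -46.5 lat(bx) 0.6 z -1.0 tip s 42.5 seat s -31.5
F tool [ 6.9 -0.1 -2.6] T [-0.2   1.23 -0.02] [ 179.98   -0.32 -173.59] 12.65
```

Contact: 7 N at the expected seat position. Press slightly harder and hold.

```bash
python3 -m jog '{"plan":[[-0.001,0,0,0,0,0,0],[-0.0015,0,-0.0005,0,0,0,0],[-0.0015,0,-0.0005,0,0,0,0],[-0.0015,0,-0.0005,0,0,0,0],[-0.0015,0,-0.0005,0,0,0,0]]}'
python3 st.py
```

```text
clock: 13.28
tool_pos: [525.0, -69.1, 31.4]
tcp_rot: [180.0, -0.5, -173.6]
wrist_force: [-11.3, -2.5, 3.9]
grip_width: 0.211
grip_force: 30.0
s -46.4 lat(bx) 0.6 z -1.1 tip s 42.6 seat s -31.4
F tool [11.5 -1.2 -3.8] T [-0.48  2.07 -0.01] [ 179.96   -0.48 -173.59] 13.275
```

```bash
python3 -m jog '{"plan":[[0.001,0,0,0,0,0,0],[0.002,0,0,0,0,0,0],[0.002,0,0,0,0,0,0.45],[0.002,0,0,0,0,0,0.45],[0.002,0,0,0,0,0,0.45],[0.002,0,0,0,0,0,0.45],[0.002,0,-0.03,0,0,0,0.45],[0.002,0,-0.07,0,0,0,0.45],[0.002,0,-0.1,0,0,0,0.45],[0.002,0,-0.1,0,0,0,0.45]]}'
python3 st.py; python3 -c "
from h import *
snap('wrist','w7');snap('top','t7')
# head recess: dark spot near expected pixel
h=np.array([572,-63.5,36.]);b=np.array([np.cos(np.radians(6.3)),np.sin(np.radians(6.3)),0])
p=proj('w7',h-b*45.5+[0,0,5])[0];print(p)
im=cv2.cvtColor(cv2.imread('pics/w7.png'),cv2.COLOR_BGR2GRAY);x,y=p.astype(int)
print(cv2.resize(im[y-32:y+33,x-32:x+33],(22,22),interpolation=cv2.INTER_AREA))"
```

```text
clock: 14.52
tool_pos: [528.6, -69.6, 135.8]
tcp_rot: [-179.9, 0.2, -173.6]
wrist_force: [0.6, -0.1, -0.6]
grip_width: 0.451
grip_force: 0.0
s -42.8 lat(bx) 1.4 z 103.3 tip s 46.2 seat s -27.8
F tool [-0.6 -0.2  0.6] T [0.09 0.   0.06] [-179.89    0.23 -173.59] 14.525
[324.63195445 198.5715663 ]
[[187 188 188 189 189 189 188 188 189 188 188 189 189 188 188 188 188 187
  188 188 188 189]
 [144 156 176 186 188 179 177 166 158 168 175 177 184 189 188 187 168 144
  153 155 164 171]
 [114 115 127 139 147 127 123 120 115 117 119 121 148 174 180 170 125 114
  114 114 116 118]
 [113 114 114 114 115 114 114 114 114 113 113 113 116 120 135 123 113 114
  114 114 114 113]
 [114 113 113 113 112 114 114 113 114 113 114 114 113 114 114 113 113 114
  113 114 113 114]
 [114 114 114 114 114 113 114 112 111 111 112 111 112 112 113 113 113 113
  113 114 114 114]
 [113 114 113 113 114 113 111  92  84  85  85  86  85  91 110 114 113 113
  113 114 113 113]
 [113 114 113 113 113 113 105  88  90  91  90  89  89  85 103 113 113 113
  113 114 113 114]
 [113 113 113 113 114 114 105  90  89  89  89  88  92  87 1
[... 543 characters left out ...]
2  91  93  81  43  38  36  36
   36  38  38  40]
 [113 114 114 113 113 112  66  50  62  81  85  82  72  56  39  40  40  40
   39  40  39  40]
 [113 113 114 113 114 112  64  33  37  52  58  53  39  34  34  39  39  40
   41  40  39  41]
 [113 114 113 114 114 112  65  35  39  41  40  39  40  37  35  41  41  43
   41  42  42  42]
 [114 113 114 114 113 112  68  36  40  42  42  40  40  37  33  42  43  42
   43  40  42  41]
 [113 113 113 114 113 113  71  36  40  40  42  42  39  37  34  42  41  42
   41  43  42  42]
 [113 113 113 114 114 112  75  35  39  41  42  41  39  32  35  40  40  40
   40  41  40  38]
 [113 113 114 114 113 112  72  33  34  36  39  37  35  33  35  36  37  37
   38  35  36  37]]
```

Pixel values show the recess where predicted and the head's end directly meeting the dark knuckle with no bright shank between, so the pin is home. Now the handle. I'll check the room around it (pepper mill) first.

Run:
```python
from h import *
print('mill top',tri([('scene0',(205,166)),('top0',(177,163))]))
print('mill base',onz('top0',(208,186),0),onz('scene0',(211,238),0))
print('shaker top',onz('top0',(191,203),120),'jar',onz('top0',(193,229),106))
w=np.radians(6.3);Bx=np.array([np.sin(w),-np.cos(w),0]);h=np.array([572,-63.5,36.])
g=h-210*Bx+[0,0,3]; print('grasp',g)
# handle lateral check in t7 (top view): dark columns across the handle at lid x=-200,-250
for f in ('top0','t7'):
  im=cv2.cvtColor(cv2.imread(f'pics/{f}.png'),cv2.COLOR_BGR2GRAY)
  for L in (185,205,225,245):
    c=h-L*Bx+[0,0,10]; pts=[c+np.array([np.cos(w),np.sin(w),0])*t for t in range(-24,25,3)]
    print(f,L,[int(im[int(round(v)),int(round(u))]) for u,v in proj(f,pts)])
go([g[0],g[1],120],[180,0,96.3]); go([g[0],g[1],24],[180,0,96.3])
```

```text
mill top (array([556.83599349, 278.14228745, 224.12053015]), [np.float64(0.845492543255605), np.float64(0.8454925432556779)])
mill base [558.05558875 274.88571298   0.        ] [551.42453684 293.65905957   0.        ]
shaker top [487.78110928 279.59215786 120.        ] jar [426.28245059 277.15037407 106.        ]
grasp [548.95579467 145.23180065  39.        ]
top0 185 [223, 78, 72, 32, 35, 63, 86, 93, 83, 73, 126, 222, 242, 238, 236, 236, 236]
top0 205 [237, 227, 130, 104, 53, 66, 85, 87, 81, 70, 166, 246, 239, 236, 236, 235, 236]
top0 225 [238, 228, 131, 105, 55, 68, 85, 83, 78, 70, 173, 246, 239, 236, 236, 236, 235]
top0 245 [238, 224, 119, 96, 52, 71, 82, 83, 77, 70, 87, 244, 239, 237, 236, 236, 236]
t7 185 [228, 81, 76, 35, 36, 65, 89, 96, 87, 73, 131, 226, 244, 239, 238, 238, 239]
t7 205 [240, 230, 134, 106, 55, 68, 90, 91, 82, 74, 172, 248, 241, 238, 238, 238, 238]
t7 225 [240, 233, 137, 107, 55, 70, 89, 87, 82, 73, 178, 249, 241, 239, 238, 238, 238]
t7 245 [241, 229, 121, 101, 51, 76, 87, 84, 80, 71, 91, 246, 240, 239, 239, 239, 239]
[-0.0465  0.2104  0.0121] [-8.000e-02 -7.000e-02  9.011e+01]
[-0.0467  0.2104  0.1081] [-8.000e-02 -7.000e-02  9.011e+01]
```

The mill (y≈278, radius about 25, 224 tall) stands right behind the handle, so the camera housing would be close to it. I'll grip at 205 mm from the hinge with a 10° lean towards the hinge.

```bash
cat > lid.py <<'E'
from h import *
w=np.radians(6.3);By=np.array([np.cos(w),np.sin(w),0]);Bx=np.array([np.sin(w),-np.cos(w),0]);h=np.array([572,-63.5,36.])
R0=R.from_rotvec(By*np.radians(10))*R.from_euler('xyz',[180,0,96.3],degrees=True)
g=h-205*Bx+[-2,0,3]; p0=g+R0.apply([0,0,19])
if __name__=='__main__':
    print(p0)
    for z in (110,0): go(p0+[0,0,z],R0.as_euler('xyz',degrees=True))
    print(R0.as_euler('xyz',degrees=True))
E
python3 lid.py
```

```text
[547.14241813 143.54138653  20.28865269]
[-0.0445  0.2089  0.0018] [-7.94  7.77 89.85]
[-0.0447  0.209   0.1118] [-7.94  7.77 89.85]
[180.  -10.   96.3]
```

```bash
python3 -m jog '{"plan":[[0,0,-0.03,-0.8,0.8,9,0.6],[0,0.02,-0.04,-1.6,1.6,18,0.6],[0,0.04,-0.04,-2.4,2.3,27,0.6],[-0.005,0.065,-0.04,-3.2,3.1,36,0.6],[-0.01,0.09,-0.04,-4,3.9,45,0.6],[-0.02,0.12,-0.04,-4.8,4.7,54,0.6],[-0.03,0.15,-0.04,-5.6,5.4,63,0.6],[-0.0445,0.18,-0.03,-6.4,6.2,72,0.6],[-0.0445,0.2089,-0.02,-7.2,7,81,0.6],[-0.0445,0.2089,0.0018,-7.94,7.77,89.85,0.6],[-0.0445,0.2089,0.0018,-7.94,7.77,89.85,0.6],[-0.0445,0.2089,0.0018,-7.94,7.77,89.85,0.6]]}'; python3 lid.py; python3 -c "
from plant import arm; print(arm.observe()['q'].round(1))"
```

```text
clock: 16.12
tool_pos: [546.9, 143.2, 130.3]
tcp_rot: [-179.9, -10.0, 96.5]
wrist_force: [0.4, 1.1, 0.2]
grip_width: 0.598
grip_force: 0.0
[547.14241813 143.54138653  20.28865269]
[0.0003 0.0003 0.0001] [-0.08  0.01  0.15]
[-0.0188  0.0004  0.1084] [-0.08  0.01  0.15]
[180.  -10.   96.3]
[ 2.8  5.  97.9 10.2 78.  -5.9]
```

Run:
```python
from lid import *
snap('wrist','w8'); im=cv2.cvtColor(cv2.imread('pics/w8.png'),cv2.COLOR_BGR2GRAY)
for L in (215,225,235,245,255):
    c=h-L*Bx+[0,0,10]; P=[c+By*t for t in range(-30,31,2)]
    uv=proj('w8',P); print(L,uv[15].round(),[int(im[int(round(v)),int(round(u))]) if 0<=v<400 and 0<=u<640 else -1 for u,v in uv])
```

```text
215 [324. 212.] [137, 138, 135, 136, 138, 137, 140, 138, 138, 101, 50, 53, 56, 54, 56, 55, 55, 52, 56, 152, 181, 144, 137, 138, 140, 137, 146, 179, 182, 181, 145]
225 [324. 201.] [137, 139, 138, 137, 138, 140, 138, 137, 135, 100, 88, 109, 106, 110, 104, 102, 100, 90, 75, 137, 215, 215, 215, 215, 215, 216, 211, 211, 215, 215, 214]
235 [325. 190.] [215, 215, 216, 216, 216, 215, 215, 216, 209, 132, 89, 109, 108, 107, 106, 103, 95, 91, 76, 142, 216, 216, 215, 215, 216, 215, 215, 215, 215, 216, 215]
245 [325. 178.] [216, 216, 215, 216, 215, 215, 215, 216, 209, 130, 92, 113, 109, 111, 105, 103, 98, 87, 76, 209, 216, 215, 217, 214, 216, 214, 216, 214, 216, 214, 214]
255 [325. 167.] [216, 215, 215, 215, 215, 215, 215, 215, 210, 143, 97, 107, 108, 108, 108, 104, 103, 88, 88, 211, 216, 216, 215, 216, 215, 217, 216, 217, 216, 215, 216]
```

The handle's edges sit at -12 and +8 mm of the model line at every distance, so it is 20 mm wide, centred at -2 as assumed. Go down and grip.

```bash
python3 -m jog '{"plan":[[-0.008,0.0006,0.045,0,0,0,0.6],[-0.0145,0.0006,0.083,0,0,0,0.6],[-0.0188,0.0006,0.1084,0,0,0,0.6],[-0.0188,0.0006,0.1084,0,0,0,0.6],[-0.0188,0.0006,0.1084,0,0,0,0.6],[-0.0188,0.0006,0.1084,0,0,0,0.6]]}'; python3 lid.py
```

```text
clock: 16.92
tool_pos: [549.4, 143.9, 22.8]
tcp_rot: [179.8, -10.0, 96.4]
wrist_force: [0.6, 0.4, 0.5]
grip_width: 0.603
grip_force: 0.0
[547.14241813 143.54138653  20.28865269]
[ 0.0185 -0.002  -0.1059] [0.19 0.01 0.05]
[-0.0005 -0.0023  0.0025] [0.19 0.01 0.05]
[180.  -10.   96.3]
```

```bash
python3 -m jog '{"plan":[[0,0,0,0,0,0,0],[0,0,0,0,0,0,0],[0,0,0,0,0,0,0],[0,0,0,0,0,0,0],[0,0,0,0,0,0,0]]}'
cat >> lid.py <<'E'
    p=T_tool()[:3,3]; Rc=R.from_matrix(T_tool()[:3,:3])
    for a in range(5,51,5):
        Q=R.from_rotvec(By*np.radians(a)); T=T_tool()
        print(a,(T[:3,:3].T@(h+Q.apply(p-h)-p)/1000).round(4),(Rc.inv()*Q*Rc).as_rotvec(degrees=True).round(2))
E
python3 lid.py
```

```text
clock: 17.55
tool_pos: [547.7, 143.9, 20.7]
tcp_rot: [-180.0, -10.0, 96.3]
wrist_force: [-0.5, 0.2, -0.0]
grip_width: 0.211
grip_force: 30.0
[547.14241813 143.54138653  20.28865269]
[ 0.0188 -0.0006 -0.108 ] [-0.01 -0.    0.01]
[-0.0003 -0.0006  0.0004] [-0.01 -0.    0.01]
[180.  -10.   96.3]
5 [ 0.0037 -0.     -0.0179] [-0.  5. -0.]
10 [ 0.0058 -0.     -0.036 ] [-0. 10. -0.]
15 [ 0.0064 -0.     -0.0543] [-0. 15. -0.]
20 [ 0.0053 -0.     -0.0725] [-0. 20. -0.]
25 [ 0.0027 -0.     -0.0906] [-0.0e+00  2.5e+01 -1.0e-02]
30 [-0.0015 -0.     -0.1083] [-0.e+00  3.e+01 -1.e-02]
35 [-0.0073 -0.     -0.1257] [-0.0e+00  3.5e+01 -1.0e-02]
40 [-0.0145 -0.     -0.1425] [-0.e+00  4.e+01 -1.e-02]
45 [-0.0231 -0.     -0.1585] [-0.0e+00  4.5e+01 -1.0e-02]
50 [-0.0332 -0.     -0.1738] [-1.e-02  5.e+01 -1.e-02]
```

Gripped. Raise slowly to 20°, and check the forces.

```bash
python3 -m jog '{"plan":[[0.002,0,-0.009,0,2.5,0,0],[0.0037,0,-0.0179,0,5,0,0],[0.0049,0,-0.027,0,7.5,0,0],[0.0058,0,-0.036,0,10,0,0],[0.0062,0,-0.045,0,12.5,0,0],[0.0064,0,-0.0543,0,15,0,0],[0.006,0,-0.0634,0,17.5,0,0],[0.0053,0,-0.0725,0,20,0,0],[0.0053,0,-0.0725,0,20,0,0]]}'; python3 -c "
from lid import *
s=arm.observe();T=T_tool();print((T[:3,:3].T@s['wrist_force']).round(1),s['ft_torque'].round(2),s['q'].round(1))
p=T[:3,3]-T[:3,2]*19-h; print('grasp radius',np.hypot(p@Bx,p[2]),'angle',np.degrees(np.arctan2(p[2],-p@Bx)),'lat',p@By)
Rc=R.from_matrix(T[:3,:3]);p=T[:3,3]
for a in (5,10,15,20,25):
    Q=R.from_rotvec(By*np.radians(a)); print(a,(T[:3,:3].T@(h+Q.apply(p-h)-p)/1000).round(4),(Rc.inv()*Q*Rc).as_rotvec(degrees=True).round(2))
"
```

```text
clock: 18.68
tool_pos: [548.9, 135.6, 93.1]
tcp_rot: [-180.0, -30.0, 96.2]
wrist_force: [1.1, -0.2, -4.3]
grip_width: 0.215
grip_force: 30.0
[-2.4  1.1  3.6] [-0.41 -0.06  0.02] [-10.4  12.   99.4  29.2  79.5 -24.8]
grasp radius 204.6282849617683 angle 21.060808489267192 lat -1.1315032796624038
5 [ 0.0037  0.     -0.0178] [0.01 5.   0.  ]
10 [ 0.0058  0.     -0.0359] [ 0.01 10.    0.01]
15 [ 0.0063  0.     -0.054 ] [2.0e-02 1.5e+01 1.0e-02]
20 [ 0.0052  0.     -0.0722] [3.e-02 2.e+01 1.e-02]
25 [ 0.0026  0.0001 -0.0902] [4.0e-02 2.5e+01 2.0e-02]
```

```bash
python3 -m jog '{"plan":[[0.002,0,-0.009,0,2.5,0,0],[0.0037,0,-0.0178,0,5,0,0],[0.0049,0,-0.027,0,7.5,0,0],[0.0058,0,-0.0359,0,10,0,0],[0.0062,0,-0.045,0,12.5,0,0],[0.0063,0,-0.054,0,15,0,0],[0.0059,0,-0.0631,0,17.5,0,0],[0.0052,0,-0.0722,0,20,0,0],[0.004,0,-0.0812,0,22.5,0,0],[0.0026,0,-0.0902,0,25,0,0],[0.0026,0,-0.0902,0,25,0,0],[0.0026,0,-0.0902,0,25,0,0]]}'
cat > chk.py <<'E'
from lid import *
s=arm.observe();T=T_tool();print((T[:3,:3].T@s['wrist_force']).round(1),s['ft_torque'].round(2),s['q'].round(1),s['tcp_rot'],s['clock'])
p=T[:3,3]-T[:3,2]*19-h; print('grasp radius',np.hypot(p@Bx,p[2]),'lid angle',np.degrees(np.arctan2(p[2],-p@Bx))-.84,'lat',p@By)
E
python3 chk.py
```

```text
clock: 20.18
tool_pos: [553.3, 94.0, 172.3]
tcp_rot: [-180.0, -55.0, 96.3]
wrist_force: [-0.6, -0.9, -3.8]
grip_width: 0.212
grip_force: 30.0
[-3.6 -0.7  1.5] [-0.82 -0.02 -0.01] [-24.7  21.8  91.1  45.4  99.5 -36.8] [-179.97631864  -54.98850466   96.27496278] 20.175
grasp radius 205.20021751351467 lid angle 44.983232429424994 lat -1.296207800046247
```

Lid at 45°, forces are small. Hold for a moment and check by pixel profile that the pin head is still at the knuckle.

```bash
python3 -m jog '{"plan":[[0,0,0,0,0,0,0],[0,0,0,0,0,0,0],[0,0,0,0,0,0,0],[0,0,0,0,0,0,0]]}'; python3 chk.py
python3 - <<'E'
from lid import *
snap('top','t9');snap('wrist','w9');snap('scene','s9')
for f in ('t9','w9','s9'):
    im=cv2.cvtColor(cv2.imread(f'pics/{f}.png'),cv2.COLOR_BGR2GRAY)
    for o in (-4,0,4):
        uv=proj(f,[h+By*t+Bx*o+[0,0,5] for t in range(-76,-20,3)])
        print(f,o,uv[0].round(),uv[-1].round(),[int(im[int(round(v)),int(round(u))]) if 0<=v<399 and 0<=u<639 else -1 for u,v in uv])
E
```

```text
clock: 20.68
tool_pos: [553.3, 94.0, 172.5]
tcp_rot: [180.0, -55.0, 96.3]
wrist_force: [-0.1, 0.4, -4.6]
grip_width: 0.211
grip_force: 30.0
[-3.5 -0.1  2.9] [-0.81 -0.05  0.02] [-24.7  21.7  91.1  45.4  99.5 -36.8] [179.99345067 -55.00012794  96.31239434] 20.675
grasp radius 205.4359217197903 lid angle 45.016889716967974 lat -1.329109519715308
t9 -4 [334. 202.] [331. 182.] [241, 241, 241, 242, 236, 122, 120, 204, 211, 93, 104, 108, 113, 220, 212, 153, 60, 62, 38]
t9 0 [336. 202.] [333. 182.] [245, 241, 242, 244, 235, 133, 117, 183, 225, 160, 86, 83, 146, 221, 218, 176, 72, 72, 39]
t9 4 [337. 201.] [334. 181.] [246, 245, 246, 245, 234, 151, 107, 142, 226, 135, 80, 91, 146, 219, 219, 184, 69, 64, 33]
w9 -4 [206. 560.] [290. 559.] [-1, -1, -1, -1, -1, -1, -1, -1, -1, -1, -1, -1, -1, -1, -1, -1, -1, -1, -1]
w9 0 [204. 570.] [289. 569.] [-1, -1, -1, -1, -1, -1, -1, -1, -1, -1, -1, -1, -1, -1, -1, -1, -1, -1, -1]
w9 4 [202. 580.] [289. 579.] [-1, -1, -1, -1, -1, -1, -1, -1, -1, -1, -1, -1, -1, -1, -1, -1, -1, -1, -1]
s9 -4 [329. 198.] [317. 190.] [116, 118, 124, 112, 121, 132, 142, 146, 133, 124, 127, 129, 139, 127, 127, 115, 77, 67, 52]
s9 0 [330. 197.] [318. 190.] [108, 111, 109, 109, 126, 140, 140, 140, 140, 133, 118, 118, 134, 132, 132, 90, 90, 64, 58]
s9 4 [331. 197.] [319. 190.] [96, 109, 110, 108, 113, 126, 132, 141, 130, 125, 121, 119, 126, 134, 107, 104, 72, 65, 64]
```

The top view shows the head from about -60 to -31 mm with its recess at about -45, as expected for a seated pin, and the knuckle follows directly. Handing in.

```bash
python3 -c "
from plant import arm; print(arm.close_job())"
```

```text
the job is handed in; nothing more can be done
None
```

The hinge pin is fully in with its head against the knuckle, and the lid is held at 45° in the gripper; the job is handed in at about 21 s, but the result of the judging was not shown to me.

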